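# Hang the slide rack on the swing-out drip hook

## Task

Swing the folded red hook of the green drip stand out from its board until it comes fully up against its end stop, pushing on the stop with no more than about 10 N. Then hang the slide rack on it by its window so that it rests down in the hook's saddle, gently, and let go; the hook must stay fully out, and leave the bottle, jar and beaker alone.

Things in the scene. Friction and masses are not known exactly. Their poses are not given: they have to be found in the camera images.
- stand: Fixed drip stand: white tray 260 x 185 x 16 mm, upright green board 260 mm wide (stand x), 10 thick, 205 high. Origin on the table, mid-width, in the plane of the board's front face; +y points out of that face over the tray (which reaches y = +170 mm), +x along the board, z up. The hook's upright hinge axis stands at x = -30, y = +45 mm.
- hook_hinge (a point): Point on the red hook's upright hinge axis, level with the saddle floor, 150 mm above the table. x axis: along the arm, hinge to tip; z up. Brass barrel of 9 mm radius round the axis. Folded, the arm points along stand +x, up to 0.7 rad ajar; it swings anticlockwise seen from above to about stand +y. The hinge is stiff (0.16 N m, 2 to 2.5 N near the tip) and stays where left.
- hook_saddle (a point): Middle of the saddle floor, 69 mm out along the arm; axes as hook_hinge. The arm is 10 mm wide, underside 12 mm below this point. Along the arm from the hinge axis: shoulder to 62 mm (top 7 mm above the saddle), saddle 62 to 76 mm, upturned lip 76 to 88 mm (top 18 mm above the saddle).
- hook_tip (a point): Outer end of the arm, 88 mm from the hinge axis, at saddle-floor height. The end stop has a rubber pad: there the resistance rises by about 6 N per mm at the tip; over 15 N at the tip (1.3 N m) strains it. The stop's direction differs each time, 1.32 to 1.82 rad round from stand +x, and is not reported: feel for it (joint hook reads 1.57 rad there, pad its strain; also not reported).
- rack: Loose steel slide rack, 0.15 to 0.3 kg, standing on the table; origin at the centre of its underside, z up. Basket 44 (x) x 86 mm (y), slides up to 31 mm high; above it an upright hanger 6 mm thick (x), 36 wide (y), with a window through it along x: 20 mm wide, 40 to 94 mm above the underside. On top a blue grip 14 (x) x 26 mm (y), 122 to 158 mm above the underside. Alike either way round.
- rack_eye (a point): Middle of the window's upper edge, which bears on the hook's saddle when hung; 94 mm above the rack's underside. Same axes as the rack.
- rack_grip (a point): Centre of the blue grip, 140 mm above the rack's underside; pinch it across its 14 mm (rack x).
- stain: Bystander: amber bottle, 48 mm diameter, 95 mm high, origin at its underside.
- jar: Bystander: white jar with red cap, 60 mm diameter, 70 mm high, origin at its underside.
- beaker: Bystander: glass beaker, 60 mm diameter, 70 mm high, origin at its underside.
There are look-alikes about, which are no part of the job. There is more than one size of the rack; the job needs the smallest.

How it is judged:
By the outcome, as a careful person would: the job done as asked, in the order asked, and still so for the second after the job is handed in, with the robot touching nothing.
It also fails if it takes over 72 s, if anything falls off the work surface, if the arm or the gripper's body presses on something with over 40 N, if the wrist force passes 120 N, or if a joint passes its speed limit or range.

## Robot

A 6-joint arm with a two-finger parallel gripper is mounted at the origin on the work surface. World frame = base frame: x ahead of the robot, y to its left, z up, the work surface at z = 0. Lengths are in m, angles in rad, forces in N, time in s.
With the tool pointing down it reaches from about 0.375 to 0.9 m from the base axis. Payload 3.1 kg.
Tool frame: the origin (TCP) lies midway between the tips of the shut fingers; the grasp point (between the pads) lies grip_point_offset behind it (grip_point_offset is the distance from the TCP to the grasp point, in m); y points along the fingers, z is the direction in which the jaws open and shut, and the axes are right-handed (so a half turn about y gives the same grasp; the last joint's range is limited). The gripper opens to 87 mm and grips with 3 to 60 N. Pads are 19 mm wide; open, the fingers measure 117 mm over their backs; the gripper's body (75 mm by 190 mm) begins 51 mm behind the grasp point.
Start: joints at [1.089, 0.527, 1.433, -0, 1.181, -0.178], TCP at [0.187, 0.596, 0.223] pointing down, gripper open.
Joint ranges: [-3.08, 3.08], [-0.75, 2.2], [0.22, 2.44], [-1.43, 4.57], [0, 2.65], [-2.85, 2.85]. Speed limits (rad/s): [2.79, 2.79, 3.14, 3.14, 3.14, 3.14].

## Interface

Orientations are given as a unit quaternion [x, y, z, w].
In Python, from rig import * gives the robot as it stands.
- The arm moves only by the tool jog_arm, never from a script. Its argument "increments" is a list that holds one entry, the list of rows, each a list of 7 numbers: the turn, a rotation vector about the world's x, y, z in degrees, then the shift along the world's x, y, z in m, then the closure, from -1 (fully open) to 1 (shut), so that 0 is half open. In form: [[[rx, ry, rz, x, y, z, jaw], ...]]. A call has 1 to 8 rows; each row is the pose to reach, as a shift and turn from the pose measured when the call began; what a row does not reach only later rows make up. A row lasts 1/10 s, in which the tool goes at most 50 mm and 8.59 degrees, less where a joint would pass 70% of its speed; a pose out of reach is approached as far as the arm can. A call with a gripper value outside its range is refused whole. The fingers move at their own pace and stop on an object; "squeeze" is the grip in N (left out, the last holds). Time passes only in rows, so rows that repeat a pose let the fingers close. It gives the time, the measured TCP pose, the force and the opening at its end, in the units of the state.
- get_obs(): the state, without advancing time (a new reading comes with each control period).
- camera(name): name is "side" or "top" or "wrist"; returns the picture (480x640x3 uint8, red, green, blue); there is no depth.
- camera_info(name): a dict with "K" (3x3 intrinsics, pixels), "R" (3x3) and "t" (3): a world point X has camera coordinates R X + t. Camera axes: x right, y down, z forward; pixel columns grow to the right and rows downward; lengths in m; the calibration is good to about 2 mm. A picture is of the moment at which its call begins: read the wrist's pose just before it. camera_info takes no time and is no camera call; for the wrist camera it gives the pose at the moment of the call.
- hand_in(): hands the job in, once; it reports no verdict.
The state is a dict: "time": time; "q": joint angles; "joint_velocities": joint speeds; "joint_torque": joint torques, N m; "position": TCP position; "tool_rot": TCP orientation; "ft_force": force on the tool from outside, world axes, zero at the start; "moment": the same for the moment, N m; "grip_width": finger opening in m.
Only numpy, scipy, OpenCV 4.12 (cv2) and the standard library are available. Lean on these libraries where they do the work, as an engineer would, in place of code of your own. Each camera call takes 0.05 s, during which the arm holds its last target.

## Working session

There is one attempt and no reset: what is moved stays moved. The work goes in short steps, Python scripts to look and compute and a tool call to move; the robot and the scene stay as the last step left them, time stands still between calls to the robot, and variables do not carry over. Pictures are saved under pics/ and viewed, and the job is handed in when it is done.

Besides the shell and the picture viewer there is one more tool, called after "Call:" as a command line: name --argument value ..., lists and objects as JSON in quotes. jog_arm: Moves the arm, as the interface text tells. Its arguments: {"type":"object","properties":{"increments":{"type":"array","items":{"type":"array","items":{"type":"array","items":{"type":"number"}}}},"squeeze":{"type":"number"}},"required":["increments"]}

```bash
ls; mkdir -p pics
python3 - <<'E'
from rig import *
import cv2
o=get_obs()
for k,v in o.items(): print(k,v)
for n in ["side","top","wrist"]:
    ci=camera_info(n); print(n,ci)
    cv2.imwrite(f"pics/{n}0.png",camera(n)[:,:,::-1])
E
```

```text
pics
time 0.0
q [ 1.08847857e+00  5.28465976e-01  1.43391723e+00  1.45634717e-05
  1.18141810e+00 -1.78499979e-01]
joint_velocities [-0.00014007 -0.00025773  0.00084126 -0.00202796 -0.0012527  -0.00016387]
joint_torque [ 3.84761006e-04 -4.40045643e+01 -1.76588380e+01  6.33170432e-02
  5.83713083e-02 -1.69567361e-04]
position [0.18659371 0.59571263 0.22156703]
tool_rot [ 0.69970012 -0.10726287  0.10674718 -0.69822593]
ft_force [-0.51453681  0.0639116   0.11624945]
moment [-0.02380284 -0.02607833  0.00931279]
grip_width 0.08689926768297218
side {'K': array([[439.99538997,   0.        , 318.66286941],
       [  0.        , 439.99538997, 237.39607158],
       [  0.        ,   0.        ,   1.        ]]), 'R': array([[-0.94255767, -0.33392749, -0.00880166],
       [-0.24871247,  0.71912838, -0.64884241],
       [ 0.22299584, -0.60938231, -0.7608719 ]]), 't': array([0.52029101, 0.1195527 , 0.98818547])}
top {'K': array([[473.73921772,   0.        , 312.15064411],
       [  0.        , 473.73921772, 237.18565057],
       [  0.        ,   0.        ,   1.        ]]), 'R': array([[-1.70986419e-04, -9.99976164e-01, -6.90240166e-03],
       [-9.96859405e-01,  7.17057106e-04, -7.91884652e-02],
       [ 7.91915271e-02,  6.86718386e-03, -9.96835766e-01]]), 't': array([0.09785697, 0.50571721, 1.01240712])}
wrist {'K': array([[335.3244479 ,   0.        , 318.65354925],
       [  0.        , 335.3244479 , 241.01827586],
       [  0.        ,   0.        ,   1.        ]]), 'R': array([[ 0.29959437,  0.9540615 , -0.00313969],
       [ 0.92251142, -0.28884452,  0.25601079],
       [ 0.24334316, -0.07959579, -0.96666882]]), 't': array([-0.62401628, -0.03085098,  0.39069281])}
```

View pics/side0.png

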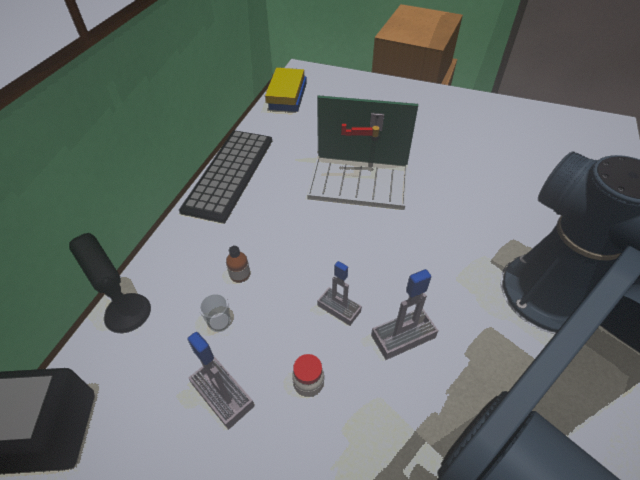

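View pics/top0.png

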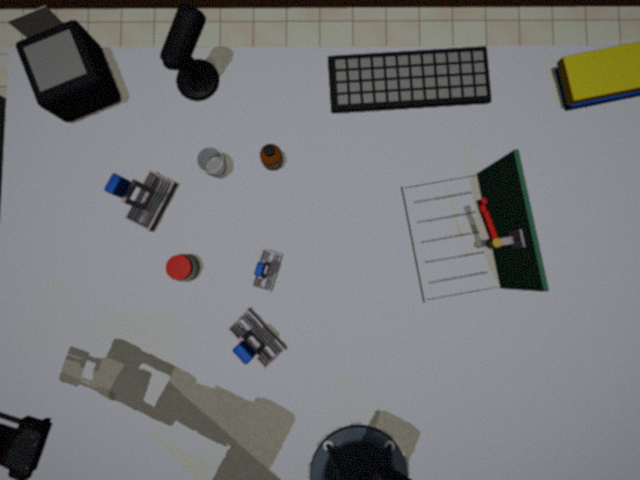

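View pics/wrist0.png

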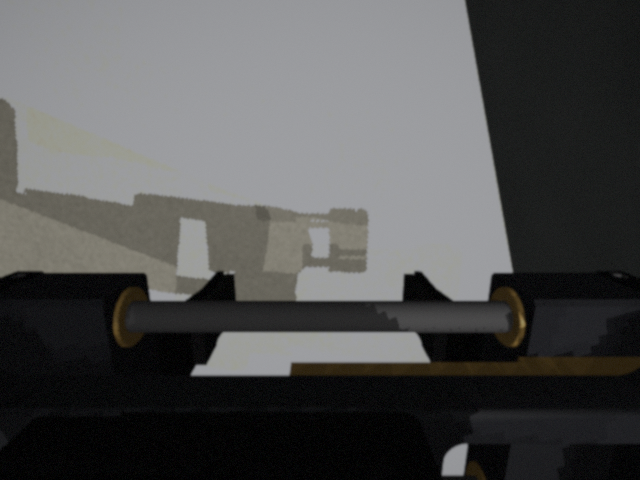

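The side view shows three racks: (340,290), (405,325) and (220,390). In the top view they are at (268,268), (258,338) and (145,195). The one at side (340,290) / top (268,268) looks clearly smallest. I'll confirm that with enlarged crops and look at the stand.

```bash
cat > h.py <<'E'
from rig import *
import numpy as np, cv2
C={n:camera_info(n) for n in ("side","top")}
def ray(ci,p):
    K,R,t=ci["K"],ci["R"],ci["t"]
    d=R.T@np.linalg.inv(K)@np.array([p[0],p[1],1.]); return -R.T@t,d/np.linalg.norm(d)
def plane(ci,p,z):
    o,d=ray(ci,p); return o+d*(z-o[2])/d[2]
def tri(l):
    A=np.zeros((3,3));b=np.zeros(3)
    for ci,p in l:
        o,d=ray(ci,p);M=np.eye(3)-np.outer(d,d);A+=M;b+=M@o
    X=np.linalg.solve(A,b); return X,[np.linalg.norm(np.cross(X-ray(ci,p)[0],ray(ci,p)[1])) for ci,p in l]
def proj(ci,X):
    c=ci["R"]@np.asarray(X)+ci["t"]; u=ci["K"]@c; return u[:2]/u[2]
E
python3 - <<'E'
import cv2,numpy as np
s=cv2.imread("pics/side0.png");t=cv2.imread("pics/top0.png")
a=cv2.resize(s[250:365,305:445],None,fx=5,fy=5,interpolation=cv2.INTER_CUBIC)[:590,:400*2]
b=cv2.resize(t[235:375,220:300],None,fx=4,fy=4,interpolation=cv2.INTER_CUBIC)
cv2.imwrite("pics/rackS.png",a);cv2.imwrite("pics/rackT.png",b)
cv2.imwrite("pics/standS.png",cv2.resize(s[90:215,300:420],None,fx=4.5,fy=4.5,interpolation=cv2.INTER_CUBIC))
cv2.imwrite("pics/standT.png",cv2.resize(t[145:305,395:555],None,fx=3.7,fy=3.7,interpolation=cv2.INTER_CUBIC))
E
```

```text
(no output)
```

View pics/rackS.png

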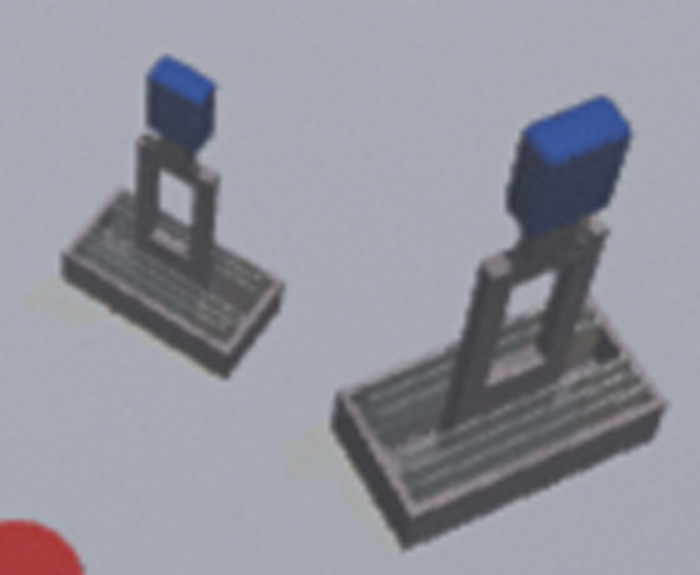

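View pics/rackT.png

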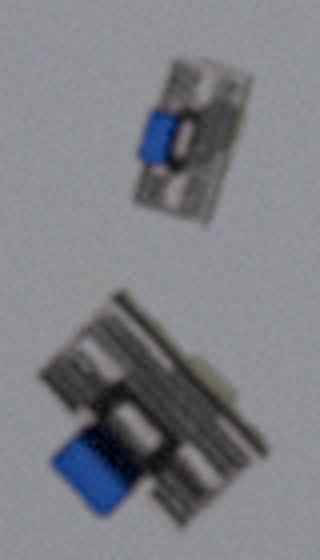

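View pics/standS.png

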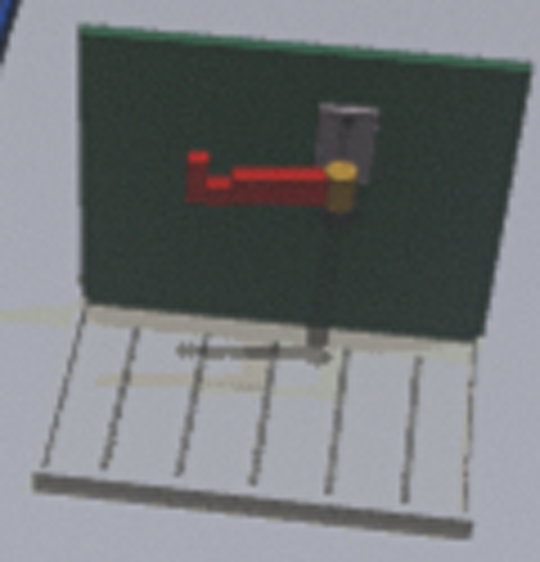

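View pics/standT.png

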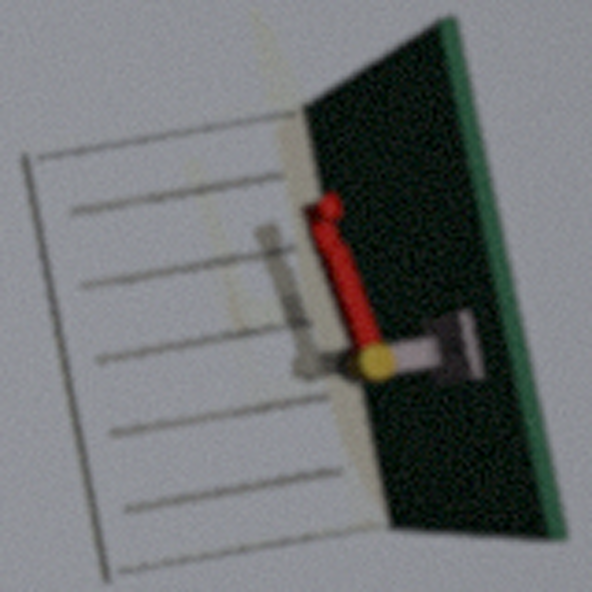

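Confirmed: the rack at side (340,290) / top (268,268) is clearly the smallest. The red hook is folded towards the top of the top image, from the hinge at about (497,243) to the tip at about (483,202). Next I'll measure the poses.

Run:
```python
from h import *
import rig
print([n for n in dir(rig) if not n.startswith('_')]); print(getattr(rig,'grip_point_offset',None))
T,S=C["top"],C["side"]
f=lambda x,y:(395+x/3.7-.5,145+y/3.7-.5)
g=lambda x,y:(300+x/4.5-.5,90+y/4.5-.5)
fl=plane(T,f(25,155),.016);fr=plane(T,f(107,580),.016)
bl=plane(T,f(443,18),.205);br=plane(T,f(552,538),.205)
print("tray",fl,fr,np.linalg.norm(fl-fr));print("board",bl,br,np.linalg.norm(bl-br))
# side estimates
sfl=plane(S,g(33,476),.016);sfr=plane(S,g(470,523),.016)
sbl=plane(S,g(80,32),.205);sbr=plane(S,g(527,68),.205)
print("side tray",sfl,sfr,np.linalg.norm(sfl-sfr));print("side board",sbl,sbr,np.linalg.norm(sbl-sbr))
st,ss=cv2.imread("pics/top0.png"),cv2.imread("pics/side0.png")
def mask(im,lo,hi,roi):
    h=cv2.cvtColor(im,cv2.COLOR_BGR2HSV);m=cv2.inRange(h,lo,hi)
    z=np.zeros_like(m);x0,y0,x1,y1=roi;z[y0:y1,x0:x1]=m[y0:y1,x0:x1];return z
def cen(m):
    y,x=np.nonzero(m);return (x.mean(),y.mean()),len(x)
yt=cen(mask(st,(20,120,90),(35,255,255),(470,210,530,270)));ys=cen(mask(ss,(20,120,120),(35,255,255),(350,110,400,150)))
print("barrel",yt,ys,tri([(T,yt[0]),(S,ys[0])]))
bt=cen(mask(st,(105,120,60),(125,255,255),(250,245,290,290)));bs=cen(mask(ss,(105,120,40),(125,255,255),(325,255,355,285)))
print("grip",bt,bs,tri([(T,bt[0]),(S,bs[0])]))
# rack basket
for n,im,roi in(("top",st,(245,240,290,295)),("side",ss,(310,270,370,330))):pass
```

```text
['Unreachable', 'camera', 'camera_info', 'get_obs', 'grip_point_offset', 'hand_in']
0.0187
tray [ 0.61833767 -0.09886892  0.016     ] [ 0.36693641 -0.14295446  0.016     ] 0.25523739285768854
board [ 0.6503324  -0.26954016  0.205     ] [ 0.3973207  -0.31289609  0.205     ] 0.2566995514756722
side tray [ 0.61848228 -0.09379193  0.016     ] [ 0.36629424 -0.1395153   0.016     ] 0.25629949513300054
side board [ 0.64718282 -0.26335416  0.205     ] [ 0.39765623 -0.30930646  0.205     ] 0.2537225480407516
barrel ((np.float64(496.53225806451616), np.float64(242.40322580645162)), 62) ((np.float64(375.27777777777777), np.float64(127.61111111111111)), 18) (array([ 0.48504605, -0.25153216,  0.15479426]), [np.float64(0.00010096777753272432), np.float64(0.00010096777753272086)])
grip ((np.float64(259.17045454545456), np.float64(269.21590909090907)), 88) ((np.float64(341.09375), np.float64(265.90625)), 64) (array([0.43467113, 0.19712904, 0.15122578]), [np.float64(0.00010205729359845662), np.float64(0.00010205729359854741)])
```

Run:
```python
from h import *
from scipy.spatial.transform import Rotation as Ro
T,S=C["top"],C["side"]
o=get_obs();R=Ro.from_quat(o["tool_rot"]).as_matrix();print(R.round(3))
st,ss=cv2.imread("pics/top0.png"),cv2.imread("pics/side0.png")
def red(im,roi):
    h=cv2.cvtColor(im,cv2.COLOR_BGR2HSV);m=cv2.inRange(h,(0,150,70),(10,255,255))|cv2.inRange(h,(172,150,70),(180,255,255))
    z=np.zeros_like(m);x0,y0,x1,y1=roi;z[y0:y1,x0:x1]=m[y0:y1,x0:x1];return z
m=red(st,(470,190,510,250));y,x=np.nonzero(m)
P=np.array([plane(T,p,.157)[:2] for p in zip(x,y)])
hp=np.array([.485,-.250])
d=P-hp;r=np.hypot(*d.T);a=np.degrees(np.arctan2(d[:,1],d[:,0]))
for lo in range(5,110,10):
    s=(r>lo/1e3)&(r<lo/1e3+.01);
    if s.any(): print(lo,s.sum(),a[s].mean().round(1))
m2=red(ss,(335,115,390,145));y,x=np.nonzero(m2);print("side red x",x.min(),x.max(),y.min(),y.max())
# lip top: top view (330/3.7..), side (198,157)
lt=(395+330/3.7-.5,145+207/3.7-.5);ls=(300+198/4.5-.5,90+157/4.5-.5)
X=tri([(T,lt),(S,ls)]);print("lip",X,np.degrees(np.arctan2(X[0][1]-hp[1],X[0][0]-hp[0])),np.hypot(*(X[0][:2]-hp)))
f=lambda x,y:(220+x/4-.5,235+y/4-.5)
for z in(.015,.02):
    c=[plane(T,f(*p),z)[:2] for p in((175,58),(253,78),(207,225),(135,203))];c=np.array(c)
    print(z,c.mean(0),np.linalg.norm(np.roll(c,-1,0)-c,axis=1), [np.degrees(np.arctan2(*(v[::-1]))).round(1) for v in np.roll(c,-1,0)-c])
```

```text
[[ 0.954 -0.001  0.299]
 [-0.299 -0.001  0.954]
 [-0.    -1.    -0.002]]
5 19 17.1
15 36 17.6
25 34 17.3
35 36 17.4
45 36 17.6
55 35 18.5
65 36 19.9
75 38 16.0
85 10 13.9
side red x 342 372 124 131
lip (array([ 0.56341259, -0.22657788,  0.16350578]), [np.float64(0.00018287053483134194), np.float64(0.0001828705348311407)]) 16.631075370688784 0.0818359927257158
0.015 [0.43513241 0.19477347] [0.04413635 0.08359297 0.04103126 0.08173712] [np.float64(-104.4), np.float64(162.9), np.float64(73.1), np.float64(-15.0)]
0.02 [0.43507849 0.19426989] [0.04392312 0.08318911 0.04083303 0.08134222] [np.float64(-104.4), np.float64(162.9), np.float64(73.1), np.float64(-15.0)]
```

Call:
jog_arm --increments '[[[0,0,-7,0,0,0.05,1],[0,0,-14,0,0,0.1,1],[0,0,-21,0.008,-0.018,0.14,1],[0,0,-28,0.026,-0.058,0.14,1],[0,0,-35,0.045,-0.1,0.14,1],[0,0,-42,0.063,-0.14,0.14,1],[0,0,-49,0.082,-0.182,0.14,1],[0,0,-55,0.1,-0.223,0.14,1]]]'

```text
time: 0.95
position: [0.2869, 0.371, 0.3616]
tool_rot: [0.57, -0.419, 0.418, -0.569]
ft_force: [1.0, -0.7, -0.2]
grip_width: 0.031
```

Call:
jog_arm --increments '[[[0,0,0,0.019,-0.041,0,1],[0,0,0,0.038,-0.083,0,1],[0,0,0,0.057,-0.125,0,1],[0,0,0,0.076,-0.167,0,1],[0,0,0,0.095,-0.209,0,1],[0,0,0,0.114,-0.251,0,1],[0,0,0,0.133,-0.293,0,1],[0,0,0,0.152,-0.335,0,1]]]'

```text
time: 1.75
position: [0.4391, 0.0342, 0.3616]
tool_rot: [0.57, -0.419, 0.419, -0.569]
ft_force: [1.5, 0.5, 0.8]
grip_width: 0.0006
```

Call:
jog_arm --increments '[[[0,0,0,0.019,-0.041,0,1],[0,0,0,0.038,-0.083,0,1],[0,0,0,0.057,-0.125,0,1],[0,0,0,0.076,-0.167,0,1],[0,0,0,0.095,-0.209,0,1],[0,0,0,0.114,-0.251,0,1],[0,0,0,0.129,-0.287,-0.03,1],[0,0,0,0.129,-0.287,-0.06,1]]]'

```text
time: 2.55
position: [0.5701, -0.2586, 0.3006]
tool_rot: [0.57, -0.419, 0.422, -0.568]
ft_force: [0.3, 0.8, -0.8]
grip_width: 0.0001
```

Run:
```python
from h import *
from scipy.spatial.transform import Rotation as Ro
o=get_obs();R=Ro.from_quat(o["tool_rot"]).as_matrix();print(o["position"],o["q"],o["ft_force"],np.degrees(np.arctan2(R[1,2],R[0,2])))
im=camera("top")[:,:,::-1];s=camera("side")[:,:,::-1]
cv2.imwrite("pics/a.png",np.hstack([cv2.resize(im[120:310,380:570],(400,400)),cv2.resize(s[30:220,280:470],(400,400))]))
```

```text
[ 0.57005509 -0.25862375  0.30064344] [-0.60287697  0.45329063  1.33718748 -0.0026888   1.346925   -0.90058418] [ 0.2963785   0.80099667 -0.76183994] 17.09133022878604
```

View pics/a.png

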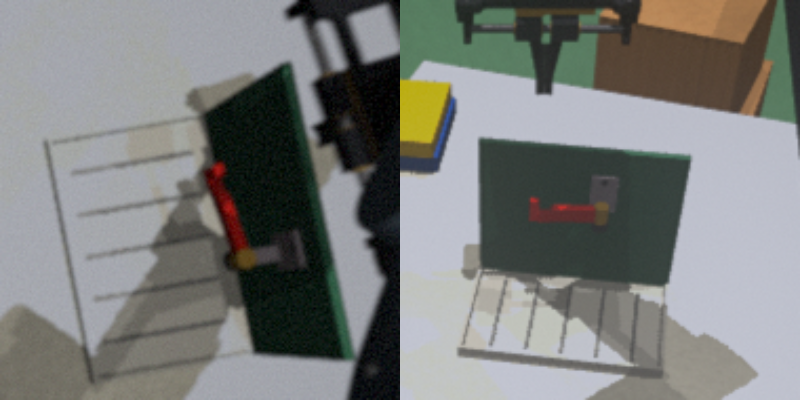

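Call:
jog_arm --increments '[[[0,0,0,-0.002,0.006,-0.04,1],[0,0,0,-0.002,0.006,-0.08,1],[0,0,0,-0.002,0.006,-0.115,1],[0,0,0,-0.002,0.006,-0.115,1],[0,0,0,-0.002,0.006,-0.115,1]]]'

```text
time: 3.15
position: [0.5639, -0.2459, 0.1824]
tool_rot: [0.57, -0.424, 0.415, -0.569]
ft_force: [0.7, 0.4, 0.4]
grip_width: 0.0008
```

Run:
```python
from h import *
o=get_obs();print(o["position"],o["ft_force"])
im=camera("top")[:,:,::-1];s=camera("side")[:,:,::-1]
cv2.imwrite("pics/b.png",np.hstack([cv2.resize(im[150:270,440:560],(400,400)),cv2.resize(s[70:190,300:420],(400,400))]))
```

```text
[ 0.56392016 -0.24589494  0.18238429] [0.69988786 0.4228918  0.38804001]
```

View pics/b.png

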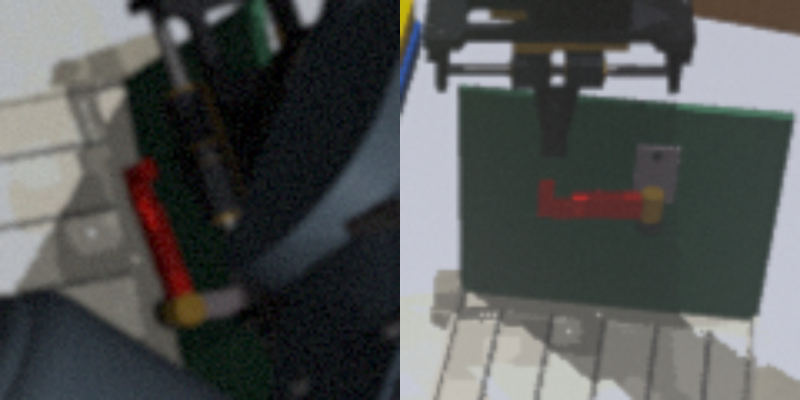

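Call:
jog_arm --increments '[[[0,0,0,0,0,0,1],[0,0,0,0,0,0,1]]]'

```text
time: 3.45
position: [0.5664, -0.2477, 0.1866]
tool_rot: [0.57, -0.42, 0.418, -0.569]
ft_force: [-0.0, -0.0, 1.4]
grip_width: 0.0005
```

Run:
```python
from h import *
for i in range(4):
    o=get_obs();print(o["time"],o["position"],o["ft_force"],o["joint_velocities"].round(4) if hasattr(o["joint_velocities"],'round') else o["joint_velocities"]); camera("wrist")
```

```text
3.45 [ 0.56640917 -0.24765004  0.1865974 ] [-0.0021035  -0.03820352  1.36508471] [-0.0009  0.0107  0.0162 -0.0028 -0.0022 -0.0004]
3.5 [ 0.56598138 -0.24744311  0.18597794] [-0.48898823  0.65510907 -0.4536957 ] [-0.0019  0.0125  0.015   0.0006  0.0009  0.0016]
3.55 [ 0.56563877 -0.2472668   0.18545369] [-0.21519663 -0.03228928  0.60855338] [-0.0012  0.013   0.0119 -0.0002 -0.0006  0.0001]
3.6 [ 0.56533562 -0.24709385  0.1849657 ] [ 0.01101538 -0.77661156 -0.92470681] [-0.0001  0.0092  0.0084  0.0013 -0.002   0.0001]
```

Call:
jog_arm --increments '[[[0,0,0,0.006,-0.005,0,1],[0,0,0,0.006,-0.005,-0.01,1],[0,0,0,0.006,-0.005,-0.02,1],[0,0,0,0.006,-0.005,-0.028,1],[0,0,0,0.006,-0.005,-0.035,1],[0,0,0,0.006,-0.005,-0.035,1],[0,0,0,0.006,-0.005,-0.035,1],[0,0,0,0.006,-0.005,-0.035,1]]]'

```text
time: 4.45
position: [0.5714, -0.2522, 0.1499]
tool_rot: [0.57, -0.421, 0.417, -0.569]
ft_force: [-0.1, 0.2, -0.4]
grip_width: 0.0004
```

Run:
```python
from h import *
f=[]
for i in range(6):
    o=get_obs();f.append(o["ft_force"]);im=camera("side")
print(o["time"],o["position"],np.mean(f,0))
im=camera("top")[:,:,::-1];s=camera("side")[:,:,::-1]
cv2.imwrite("pics/c.png",np.hstack([cv2.resize(im[150:270,440:560],(400,400)),cv2.resize(s[70:190,300:420],(400,400))]))
```

```text
4.7 [ 0.57134625 -0.25212108  0.1499846 ] [-0.0267518   0.26146005  0.13819588]
```

View pics/c.png

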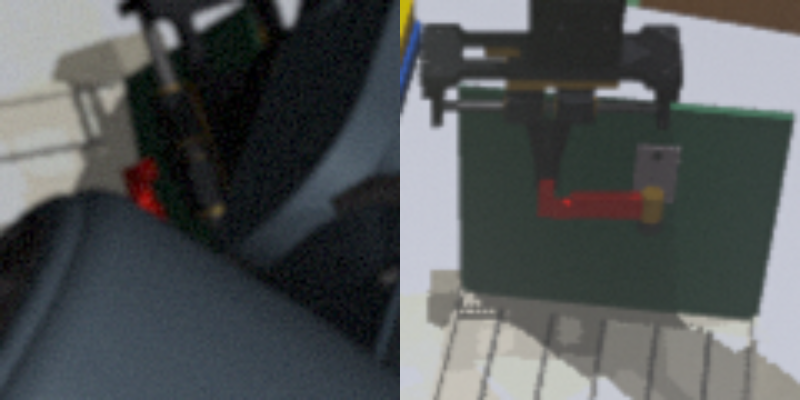

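```bash
cat >> h.py <<'E'
H=np.array([.485,-.250])
def tool(th,r=.080,d=.0145):
    t=np.radians(th);c,s=np.cos(t),np.sin(t);return H+np.array([c*r+s*d, s*r-c*d])
def fmean(n=6):
    f=[];m=[]
    for i in range(n): o=get_obs();f.append(o["ft_force"]);m.append(o["moment"]);camera("wrist")
    return o,np.mean(f,0),np.mean(m,0)
def jawang(o):
    from scipy.spatial.transform import Rotation as Ro
    R=Ro.from_quat(o["tool_rot"]).as_matrix();return np.degrees(np.arctan2(R[1,2],R[0,2])),R
E
python3 - <<'E'
from h import *
p=np.array([.5713,-.2521])
for th in(11,17.2,22,27,32,37,42,47,52,57,62,67,72,76,80):print(th,(tool(th)-p).round(3), "rot",round(th-17,1))
E
```

```text
11 [-0.005  0.003] rot -6
17.2 [-0.006  0.012] rot 0.2
22 [-0.007  0.019] rot 5
27 [-0.008  0.025] rot 10
32 [-0.011  0.032] rot 15
37 [-0.014  0.039] rot 20
42 [-0.017  0.045] rot 25
47 [-0.021  0.051] rot 30
52 [-0.026  0.056] rot 35
57 [-0.031  0.061] rot 40
62 [-0.036  0.066] rot 45
67 [-0.042  0.07 ] rot 50
72 [-0.048  0.074] rot 55
76 [-0.053  0.076] rot 59
80 [-0.058  0.078] rot 63
```

Call:
jog_arm --increments '[[[0,0,0,-0.003,0.006,0,1],[0,0,0,-0.006,0.012,0,1],[0,0,3,-0.007,0.016,0,1],[0,0,6,-0.007,0.02,0,1],[0,0,10,-0.008,0.025,0,1],[0,0,15,-0.011,0.032,0,1],[0,0,20,-0.014,0.039,0,1],[0,0,25,-0.017,0.045,0,1]]]'

```text
time: 5.65
position: [0.5543, -0.2073, 0.1501]
tool_rot: [0.649, -0.286, 0.283, -0.646]
ft_force: [0.4, -2.6, -0.5]
grip_width: 0.0008
```

Run:
```python
from h import *
o,f,m=fmean(4);p=o["position"];print(o["time"],p,f,m,jawang(o)[0])
im=camera("top")[:,:,::-1];s=camera("side")[:,:,::-1]
cv2.imwrite("pics/d.png",np.hstack([cv2.resize(im[150:270,440:560],(400,400)),cv2.resize(s[70:190,300:420],(400,400))]))
for th in(42,47,52,57,62,67,72,76,80):print(th,(tool(th)-p[:2]).round(3))
```

```text
5.8 [ 0.55392751 -0.20638026  0.14995249] [ 0.03275895 -0.90332667 -0.06372951] [-0.24334441 -0.0066884  -0.00545091] 42.1939839771468
42 [ 0.    -0.001]
47 [-0.004  0.005]
52 [-0.008  0.01 ]
57 [-0.013  0.016]
62 [-0.019  0.02 ]
67 [-0.024  0.024]
72 [-0.03   0.028]
76 [-0.036  0.03 ]
80 [-0.041  0.033]
```

View pics/d.png

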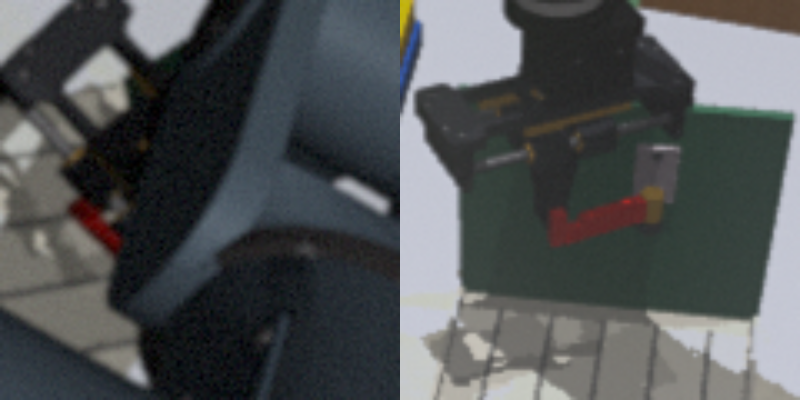

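Call:
jog_arm --increments '[[[0,0,5,-0.004,0.005,0,1],[0,0,10,-0.008,0.01,0,1],[0,0,15,-0.013,0.016,0,1],[0,0,20,-0.019,0.02,0,1],[0,0,25,-0.024,0.024,0,1],[0,0,28,-0.028,0.026,0,1],[0,0,31,-0.031,0.028,0,1],[0,0,33,-0.033,0.029,0,1]]]'

```text
time: 6.75
position: [0.5222, -0.178, 0.15]
tool_rot: [0.703, -0.092, 0.09, -0.7]
ft_force: [1.8, 0.3, -1.0]
grip_width: 0.0003
```

Run:
```python
from h import *
o,f,m=fmean(4);p=o["position"];print(o["time"],p,f,m,jawang(o)[0])
for th in(75,76,77,78,79,80,81,82,83,84,85,86,87,88,89,90):print(th,(tool(th)-p[:2]).round(4))
```

```text
6.9 [ 0.5218274  -0.17794977  0.14992638] [ 1.91500411  0.09139184 -0.11798278] [ 0.08725815 -0.32874696 -0.02608605] 75.08713529018783
75 [-0.0021  0.0015]
76 [-0.0034  0.0021]
77 [-0.0047  0.0026]
78 [-0.006   0.0032]
79 [-0.0073  0.0037]
80 [-0.0087  0.0042]
81 [-0.01    0.0047]
82 [-0.0113  0.0052]
83 [-0.0127  0.0056]
84 [-0.014  0.006]
85 [-0.0154  0.0064]
86 [-0.0168  0.0067]
87 [-0.0182  0.0071]
88 [-0.0195  0.0074]
89 [-0.0209  0.0077]
90 [-0.0223  0.0079]
```

Call:
jog_arm --increments '[[[0,0,1,-0.002,0.0015,0,1],[0,0,2,-0.0034,0.002,0,1],[0,0,3,-0.0047,0.0026,0,1],[0,0,4,-0.006,0.0032,0,1],[0,0,5,-0.0073,0.0037,0,1],[0,0,6,-0.0087,0.0042,0,1],[0,0,7,-0.0105,0.005,0,1]]]'

```text
time: 7.65
position: [0.5113, -0.173, 0.1499]
tool_rot: [0.707, -0.05, 0.047, -0.704]
ft_force: [2.9, -1.0, -0.5]
grip_width: 0.0004
```

Run:
```python
from h import *
o,f,m=fmean(4);p=o["position"];print(o["time"],p,f,m,jawang(o)[0])
for th in(81,82,83,84,85,86,87,88,89,90):print(th,(tool(th)-p[:2]).round(4))
```

```text
7.8 [ 0.51094405 -0.1727419   0.14989546] [ 1.58534654 -0.99223398 -0.2137906 ] [-0.18633971 -0.27794234  0.01907621] 82.10419123482119
81 [ 0.0009 -0.0005]
82 [-0.0005 -0.0001]
83 [-0.0018  0.0004]
84 [-0.0032  0.0008]
85 [-0.0045  0.0012]
86 [-0.0059  0.0015]
87 [-0.0073  0.0019]
88 [-0.0087  0.0022]
89 [-0.0101  0.0025]
90 [-0.0114  0.0027]
```

Call:
jog_arm --increments '[[[0,0,0.5,-0.0008,0.0002,0,1],[0,0,1,-0.0015,0.0004,0,1],[0,0,1,-0.0015,0.0004,0,1]]]'

```text
time: 8.15
position: [0.5094, -0.1723, 0.1499]
tool_rot: [0.707, -0.044, 0.041, -0.704]
ft_force: [1.9, -0.9, 0.7]
grip_width: 0.0005
```

Call:
jog_arm --increments '[[[0,0,0.5,-0.0008,0.0002,0,1],[0,0,1,-0.0015,0.0004,0,1],[0,0,1,-0.0015,0.0004,0,1]]]'

```text
time: 8.45
position: [0.5078, -0.1718, 0.1499]
tool_rot: [0.708, -0.038, 0.034, -0.705]
ft_force: [1.6, -1.0, 0.0]
grip_width: 0.0007
```

Call:
jog_arm --increments '[[[0,0,0.5,-0.0008,0.0002,0,1],[0,0,1,-0.0015,0.0004,0,1],[0,0,1,-0.0015,0.0004,0,1]]]'

```text
time: 8.75
position: [0.5062, -0.1715, 0.1499]
tool_rot: [0.708, -0.032, 0.028, -0.705]
ft_force: [1.1, -1.4, 0.3]
grip_width: 0.0006
```

Call:
jog_arm --increments '[[[0,0,0.5,-0.0008,0.0002,0,1],[0,0,1,-0.0014,0.0003,0,1],[0,0,1,-0.0014,0.0003,0,1]]]'

```text
time: 9.05
position: [0.5046, -0.1711, 0.1499]
tool_rot: [0.708, -0.025, 0.022, -0.705]
ft_force: [1.8, -1.2, 0.4]
grip_width: 0.0005
```

Call:
jog_arm --increments '[[[0,0,0.5,-0.0008,0.0002,0,1],[0,0,1,-0.0014,0.0003,0,1],[0,0,1,-0.0014,0.0003,0,1]]]'

```text
time: 9.35
position: [0.5038, -0.1709, 0.15]
tool_rot: [0.708, -0.019, 0.016, -0.705]
ft_force: [3.3, -0.5, -0.8]
grip_width: 0.0004
```

Run:
```python
from h import *
o,f,m=fmean(4);p=o["position"];print(o["time"],p,f,m,jawang(o)[0])
```

```text
9.5 [ 0.5037234  -0.17084386  0.14999209] [ 3.93219264 -0.31831466 -0.31261036] [-0.04066984 -0.65844643 -0.02091653] 87.15245566919505
```

Call:
jog_arm --increments '[[[0,0,0,-0.0006,0.0001,0,1],[0,0,0,-0.0006,0.0001,0,1],[0,0,0,-0.0006,0.0001,0,1]]]'

```text
time: 9.85
position: [0.5035, -0.1708, 0.1501]
tool_rot: [0.708, -0.019, 0.016, -0.705]
ft_force: [5.8, -0.6, -0.9]
grip_width: 0.0004
```

Run:
```python
from h import *
o,f,m=fmean(4);p=o["position"];print(o["time"],p,f,m,jawang(o)[0])
```

```text
10.0 [ 0.50339321 -0.17081161  0.15003537] [ 4.94159615 -0.36174714 -0.70775313] [-0.02942131 -0.84398824 -0.02520782] 87.15376027913824
```

Call:
jog_arm --increments '[[[0,0,0,-0.0009,0.0001,0,1],[0,0,0,-0.0009,0.0001,0,1],[0,0,0,-0.0009,0.0001,0,1]]]'

```text
time: 10.35
position: [0.5031, -0.1708, 0.1502]
tool_rot: [0.708, -0.018, 0.017, -0.705]
ft_force: [6.0, -0.2, -1.8]
grip_width: 0.0002
```

Run:
```python
from h import *
o,f,m=fmean(3);p=o["position"];print(o["time"],p,f,m,jawang(o)[0])
```

```text
10.45 [ 0.50306623 -0.17081333  0.15016805] [ 5.26219671 -0.076809   -0.93870868] [ 0.02387946 -0.99483182 -0.05978722] 87.13689137018028
```

Call:
jog_arm --increments '[[[0,0,0,0.006,0,0,1],[0,0,0,0.016,0,0,1],[0,0,0,0.024,0,0.01,1],[0,0,0,0.024,0,0.05,1],[0,0,0,0.024,0,0.1,1],[0,0,0,0.024,0,0.15,0.3],[0,0,0,0.024,0.03,0.18,0.0],[0,0,0,0.01,0.08,0.18,0.0]]]'

```text
time: 11.3
position: [0.5171, -0.095, 0.335]
tool_rot: [0.71, -0.016, 0.021, -0.704]
ft_force: [1.0, 0.7, 0.2]
grip_width: 0.0169
```

Call:
jog_arm --increments '[[[0,0,-2,-0.01,0.045,0,0.3],[0,0,-4,-0.02,0.09,0,0.3],[0,0,-6,-0.03,0.135,0,0.3],[0,0,-8,-0.04,0.18,0,0.3],[0,0,-10,-0.05,0.22,0,0.3],[0,0,-12,-0.06,0.26,0,0.3],[0,0,-12.5,-0.065,0.28,0,0.3],[0,0,-12.5,-0.065,0.28,0,0.3]]]'

```text
time: 12.1
position: [0.45, 0.1871, 0.3344]
tool_rot: [0.705, -0.093, 0.095, -0.697]
ft_force: [-0.1, -0.8, 0.5]
grip_width: 0.0309
```

Run:
```python
from h import *
o=get_obs();print(o["time"],o["position"],jawang(o)[0],o["grip_width"],o["ft_force"])
for n in("top","side","wrist"): cv2.imwrite(f"pics/{n}1.png",camera(n)[:,:,::-1])
print(camera_info("wrist"))
t=cv2.imread("pics/top1.png");s=cv2.imread("pics/side1.png")
cv2.imwrite("pics/e.png",np.hstack([cv2.resize(t[150:310,395:555],(400,400)),cv2.resize(s[80:210,295:425],(400,400))]))
h=cv2.cvtColor(t,cv2.COLOR_BGR2HSV);m=cv2.inRange(h,(0,150,70),(10,255,255))|cv2.inRange(h,(172,150,70),(180,255,255))
y,x=np.nonzero(m[170:290,420:510]);y+=170;x+=420
P=np.array([plane(C["top"],p,.157)[:2] for p in zip(x,y)]);d=P-H;r=np.hypot(*d.T);a=np.degrees(np.arctan2(d[:,1],d[:,0]))
for lo in range(5,110,10):
    q=(r>lo/1e3)&(r<lo/1e3+.01)
    if q.any(): print(lo,q.sum(),a[q].mean().round(1))
```

```text
12.1 [0.44997151 0.18713582 0.33440914] 74.6968881915009 0.03087712584428918 [-0.06580623 -0.81485093  0.48417729]
{'K': array([[335.3244479 ,   0.        , 318.65354925],
       [  0.        , 335.3244479 , 241.01827586],
       [  0.        ,   0.        ,   1.        ]]), 'R': array([[ 0.26856368,  0.96318654, -0.01205158],
       [ 0.93041226, -0.25614521,  0.26215006],
       [ 0.24941245, -0.08161692, -0.96495187]]), 't': array([-0.29522042, -0.43489703,  0.39962285])}
5 21 86.6
15 28 90.3
25 24 89.9
35 21 89.7
45 24 88.2
55 20 88.5
65 20 88.7
75 24 87.8
85 1 87.1
```

View pics/e.png

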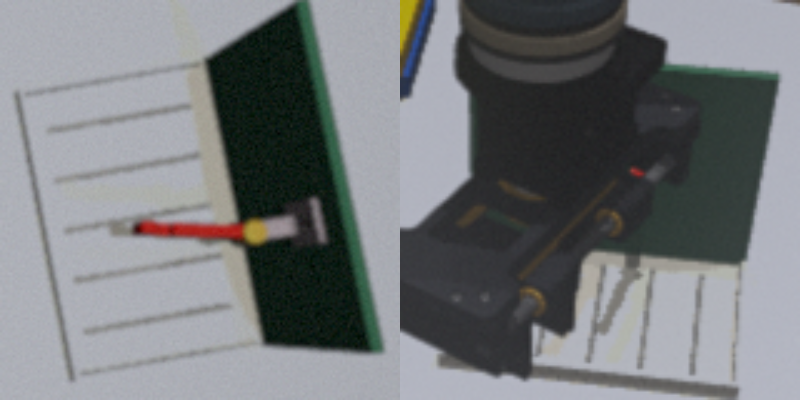

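View pics/wrist1.png

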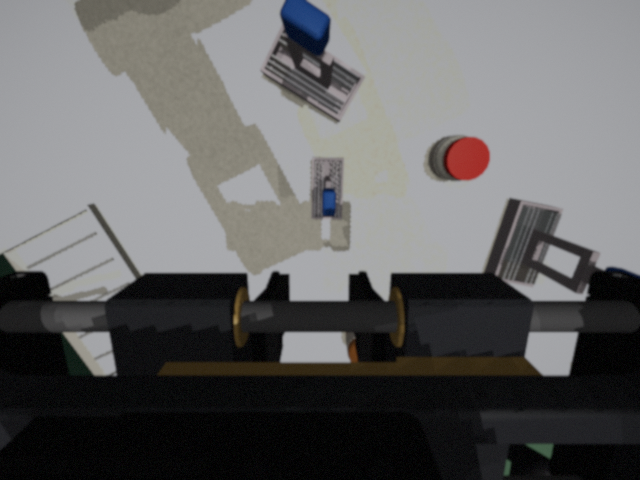

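The wrist view shows the small rack at (328,190), with its blue grip at about (329,203) and its long axis almost vertical in the image. So the jaw is already in line with rack x. The hook now stands out at about 88° in the world frame. Next I'll refine the grip position.

Run:
```python
from h import *
w=camera_info("wrist");o=get_obs();im=camera("wrist")[:,:,::-1];cv2.imwrite("pics/w2.png",im)
print(o["position"],jawang(o)[0])
h=cv2.cvtColor(im,cv2.COLOR_BGR2HSV);m=cv2.inRange(h,(105,120,30),(125,255,255));z=np.zeros_like(m);z[170:235,300:360]=m[170:235,300:360]
y,x=np.nonzero(z);print(len(x),x.min(),x.max(),y.min(),y.max(),x.mean(),y.mean())
t=cv2.imread("pics/top0.png")
cv2.imwrite("pics/w2c.png",cv2.resize(im[140:240,280:380],(600,600),interpolation=cv2.INTER_CUBIC))
hb=cv2.cvtColor(t,cv2.COLOR_BGR2HSV);mt=cv2.inRange(hb,(105,120,60),(125,255,255))[245:290,250:290];ty,tx=np.nonzero(mt)
tp=(tx.mean()+250,ty.mean()+245)
print("tri wrist+top",tri([(w,(x.mean(),y.mean())),(C["top"],tp)]))
print("top@.152",plane(C["top"],tp,.152),"wrist@.15",plane(w,(x.mean(),y.mean()),.15))
```

```text
[0.45180098 0.18432863 0.33458329] 74.44720837973918
309 323 335 189 214 328.7540453074434 201.42394822006472
tri wrist+top (array([0.43495064, 0.19746823, 0.15132082]), [np.float64(0.0005304195630928911), np.float64(0.0005304195630928565)])
top@.152 [0.43456237 0.19701475 0.152     ] wrist@.15 [0.43553319 0.19780476 0.15      ]
```

View pics/w2c.png

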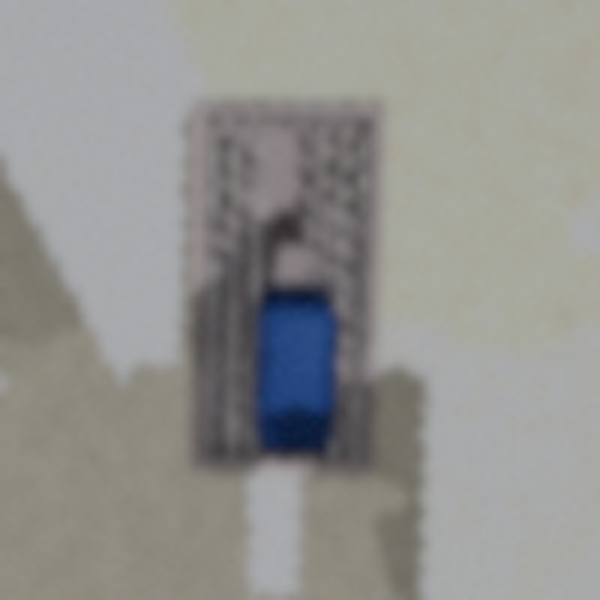

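Run:
```python
from h import *
w=camera_info("wrist")
print(plane(w,(329.0,198.3),.158),plane(w,(327.3,187.0),.02))
for a,b in(((327,150),(326.6,216)),): print(plane(w,a,.02)-plane(w,b,.02))
```

```text
[0.43172592 0.19882698 0.158     ] [0.43496993 0.1980537  0.02      ]
[-0.08844793  0.02473665  0.        ]
```

Call:
jog_arm --increments '[[[0,0,0,-0.009,0.007,-0.03,0],[0,0,0,-0.018,0.013,-0.07,0],[0,0,0,-0.018,0.013,-0.1,0],[0,0,0,-0.018,0.013,-0.11,0],[0,0,0,-0.018,0.013,-0.11,0],[0,0,0,-0.018,0.013,-0.11,0]]]'

```text
time: 12.9
position: [0.4356, 0.1966, 0.2257]
tool_rot: [0.704, -0.094, 0.099, -0.697]
ft_force: [-0.7, 0.3, 0.4]
grip_width: 0.0436
```

Run:
```python
from h import *
o,f,m=fmean(3);w=camera_info("wrist");im=camera("wrist")[:,:,::-1];cv2.imwrite("pics/w3.png",im)
print(o["time"],o["position"],jawang(o)[0],o["grip_width"],f)
```

```text
13.0 [0.43569777 0.19693864 0.22621258] 74.34896957184415 0.04322980167469393 [-0.25602723 -0.04463256  0.38340004]
```

View pics/w3.png

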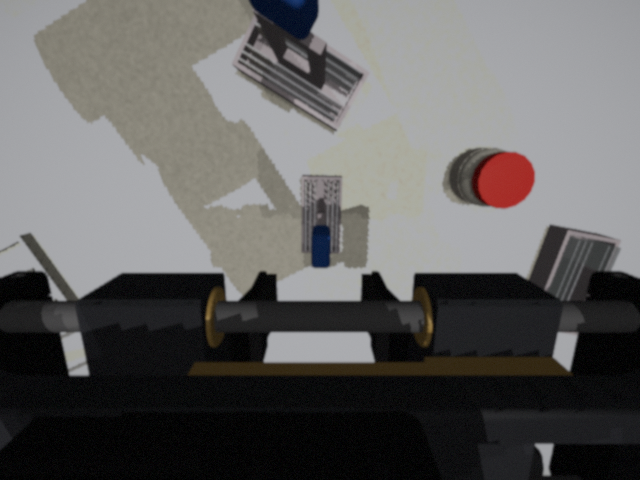

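Call:
jog_arm --increments '[[[0,0,0,-0.001,0,-0.03,0],[0,0,0,-0.0015,0,-0.06,0],[0,0,0,-0.0015,0,-0.085,0],[0,0,0,-0.0015,0,-0.095,0],[0,0,0,-0.0015,0,-0.1,0],[0,0,0,-0.0015,0,-0.1,0],[0,0,0,-0.0015,0,-0.1,0]]]'

```text
time: 13.8
position: [0.4346, 0.1973, 0.127]
tool_rot: [0.704, -0.093, 0.1, -0.697]
ft_force: [-0.2, 0.7, 0.2]
grip_width: 0.0433
```

Run:
```python
from h import *
o,f,m=fmean(2);im=camera("side")[:,:,::-1]
print(o["time"],o["position"],jawang(o)[0],o["grip_width"],f)
cv2.imwrite("pics/s3.png",cv2.resize(im[210:340,280:420],None,fx=5,fy=4.5))
```

```text
13.85 [0.43463801 0.19730515 0.12705792] 74.37470851517692 0.043233569792313915 [ 0.02100387  0.34350348 -0.4345963 ]
```

View pics/s3.png

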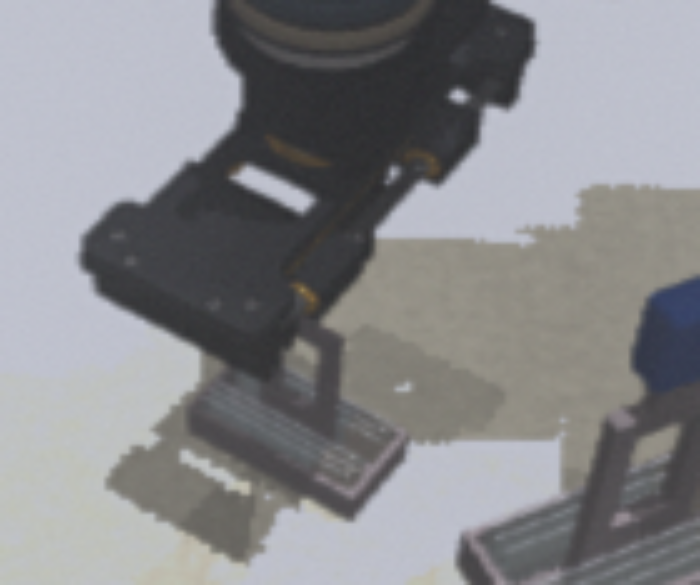

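Call:
jog_arm --increments '[[[0,0,0,0,0,0,1],[0,0,0,0,0,0,1],[0,0,0,0,0,0,1],[0,0,0,0,0,0,1],[0,0,0,0,0,0,1],[0,0,0,0,0,0,1]]]' --squeeze 30

```text
time: 14.55
position: [0.4344, 0.1972, 0.1269]
tool_rot: [0.704, -0.093, 0.1, -0.697]
ft_force: [-0.1, 0.0, 0.6]
grip_width: 0.0139
```

Run:
```python
from h import *
o,f,m=fmean(2)
print(o["time"],o["position"],jawang(o)[0],o["grip_width"],f)
```

```text
14.6 [0.43441485 0.19725963 0.12691559] 74.3785262501423 0.013605160085566781 [0.01335621 0.07317519 0.57665457]
```

Run:
```python
from h import *
s=camera("side")[:,:,::-1];t=camera("top")[:,:,::-1];cv2.imwrite("pics/s4.png",s);cv2.imwrite("pics/t4.png",t)
cv2.imwrite("pics/f.png",np.hstack([cv2.resize(t[200:280,440:520],(400,400),interpolation=cv2.INTER_CUBIC),cv2.resize(s[105:185,335:415],(400,400),interpolation=cv2.INTER_CUBIC)]))
```

```text
(no output)
```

View pics/f.png

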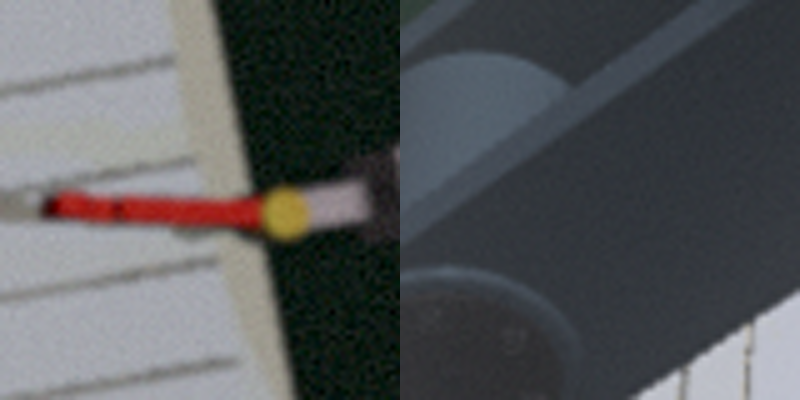

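Run:
```python
from h import *
T=C["top"];f=lambda x,y:(440+x/5-.4,200+y/5-.4)
print("cam",-T["R"].T@T["t"])
a=plane(T,f(55,205),.168);b=plane(T,f(123,211),.157);c=plane(T,f(286,214),.157);print(a,b,c)
print("dist",np.linalg.norm((a-c)[:2]),np.linalg.norm((b-c)[:2]))
for p in(a,b): print(np.degrees(np.arctan2(*(p-c)[1::-1])))
# fit arm edge line on red mask midline
t=cv2.imread("pics/t4.png");h=cv2.cvtColor(t,cv2.COLOR_BGR2HSV);m=cv2.inRange(h,(0,150,90),(10,255,255))|cv2.inRange(h,(172,150,90),(180,255,255))
y,x=np.nonzero(m[230:255,448:494]);x+=448;y+=230
P=np.array([plane(T,(u,v),.157)[:2] for u,v in zip(x,y)]).astype(np.float32)
l=cv2.fitLine(P[P[:,1]>-.24],cv2.DIST_L2,0,.01,.01).ravel();print(l,np.degrees(np.arctan2(l[1],l[0])), "x at y=-.181:",l[2]+(-.181-l[3])*l[0]/l[1])
```

```text
cam [0.42397162 0.09053963 1.04992605]
[ 0.48746893 -0.1612796   0.168     ] [ 0.48597577 -0.18995503  0.157     ] [ 0.48480271 -0.25121304  0.157     ]
dist 0.08997295711146282 0.06126924838656946
88.30187297790019
88.9029432726817
[ 0.04032551  0.9991866   0.48618644 -0.20354815] 87.68889 x at y=-.181: 0.48709646
```

Call:
jog_arm --increments '[[[0,0,0,0,0,0.01,1],[0,0,0,0,0,0.03,1],[0,0,0,0,0,0.055,1],[0,0,0,0,0,0.075,1],[0,0,1,0.001,-0.005,0.086,1],[0,0,2,0.003,-0.018,0.088,1],[0,0,4,0.007,-0.04,0.088,1],[0,0,5,0.01,-0.06,0.088,1]]]'

```text
time: 15.55
position: [0.444, 0.1364, 0.215]
tool_rot: [0.707, -0.061, 0.068, -0.701]
ft_force: [0.2, -0.7, -1.9]
grip_width: 0.0138
```

Run:
```python
from h import *
o,f,m=fmean(4)
print(o["time"],o["position"],jawang(o)[0],o["grip_width"],f,m)
s=camera("side")[:,:,::-1]
cv2.imwrite("pics/s5.png",cv2.resize(s[80:340,240:460],None,fx=2.5,fy=2.3))
print(np.array([.4891,-.122,.213])-o["position"])
```

```text
15.7 [0.44414069 0.13627305 0.21475789] 79.24720955911073 0.013720927634854548 [ 0.05081131 -0.13779684 -1.96165244] [ 0.05463845  0.04681729 -0.00146096]
[ 0.04495931 -0.25827305 -0.00175789]
```

View pics/s5.png

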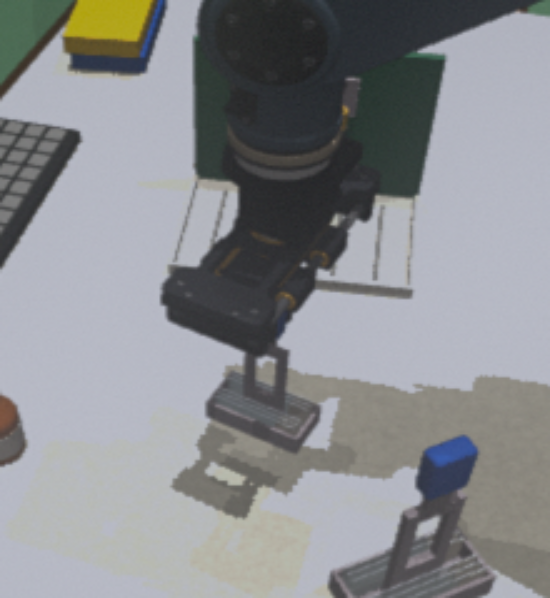

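Call:
jog_arm --increments '[[[0,0,1,0.004,-0.02,0,1],[0,0,2,0.01,-0.055,0,1],[0,0,4,0.018,-0.1,0,1],[0,0,5,0.026,-0.145,0,1],[0,0,7,0.034,-0.19,0,1],[0,0,8,0.039,-0.22,0,1],[0,0,9,0.042,-0.238,0,1],[0,0,9,0.043,-0.245,0,1]]]'

```text
time: 16.6
position: [0.4876, -0.1089, 0.2146]
tool_rot: [0.71, -0.007, 0.014, -0.704]
ft_force: [-0.0, 0.6, -1.8]
grip_width: 0.0138
```

Call:
jog_arm --increments '[[[0,0,0,0,0,0,1],[0,0,0,0,0,0,1]]]'

```text
time: 16.8
position: [0.4872, -0.1077, 0.2144]
tool_rot: [0.71, -0.007, 0.014, -0.704]
ft_force: [-0.5, 0.2, -2.3]
grip_width: 0.0136
```

Run:
```python
from h import *
o,f,m=fmean(2)
print(o["time"],o["position"],jawang(o)[0],o["grip_width"],f,m)
cv2.imwrite("pics/w6.png",camera("wrist")[:,:,::-1])
s=camera("side")[:,:,::-1];t=camera("top")[:,:,::-1]
cv2.imwrite("pics/g.png",np.hstack([cv2.resize(t[180:300,420:540],(400,400)),cv2.resize(s[90:240,280:430],(400,400))]))
```

```text
16.85 [ 0.48715545 -0.10741977  0.21440887] 88.32606006658658 0.013972754466192438 [-0.18614028  0.15753796 -2.36273517] [ 0.02508659  0.05079225 -0.03344552]
```

View pics/w6.png

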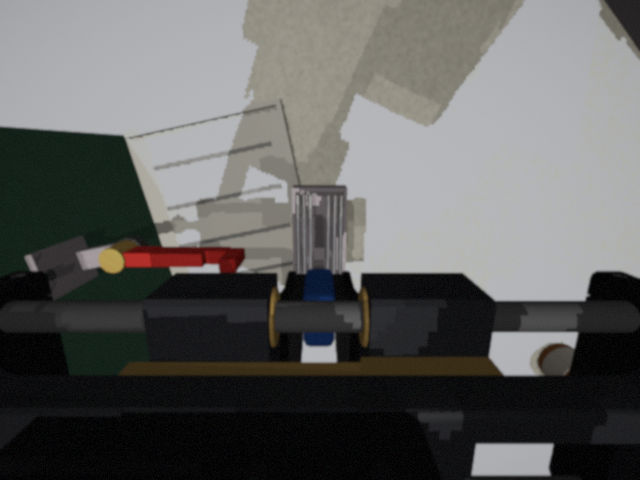

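View pics/g.png

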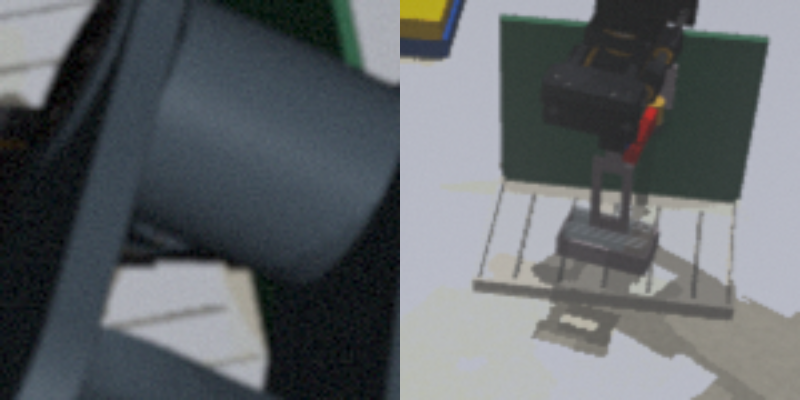

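Run:
```python
import cv2
im=cv2.imread("pics/w6.png");cv2.imwrite("pics/w6c.png",cv2.resize(im[230:290,90:260],None,fx=4.7,fy=4.7,interpolation=cv2.INTER_CUBIC))
```

```text
(no output)
```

View pics/w6c.png

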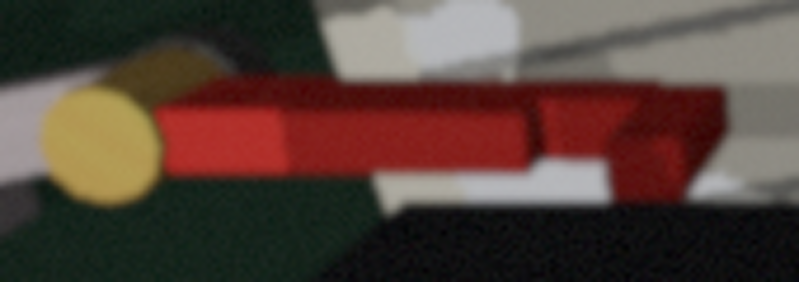

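Run:
```python
from h import *
w=camera_info("wrist");f=lambda x,y:(90+x/4.7-.4,230+y/4.7-.4)
b=plane(w,f(530,139),.157);c=plane(w,f(102,147),.157);a=plane(w,f(685,168),.168);i=plane(w,f(612,168),.168);e=plane(w,f(162,142),.157)
print("shoulder62",b,"hinge",c,"lipout88",a,"lipin76",i,"r9?",e)
for p in(b,a,i,e):d=(p-c)[:2];print(np.hypot(*d),np.degrees(np.arctan2(d[1],d[0])))
# rack: grip top & basket seen
print("grip",plane(w,(318.5,306),.2144+.158-.1269),get_obs()["position"])
```

```text
shoulder62 [ 0.48733049 -0.18828544  0.157     ] hinge [ 0.4868959  -0.25167805  0.157     ] lipout88 [ 0.48859263 -0.16281264  0.168     ] lipin76 [ 0.4883238  -0.17305353  0.168     ] r9? [ 0.48635812 -0.24264902  0.157     ]
0.06339409137671201 89.60720839588106
0.08888160557390115 88.90616570484762
0.07863748154394236 88.95956176894938
0.00904502535037698 93.40855039708903
grip [ 0.48083148 -0.107123    0.2455    ] [ 0.48744763 -0.10789923  0.21462913]
```

Run:
```python
from h import *
w=camera_info("wrist")
for z in(.098,.105,.112): print(z,plane(w,(320,186),z))
print(get_obs()["position"])
im=cv2.imread("pics/w6.png");cv2.imwrite("pics/w6d.png",cv2.resize(im[175:350,280:360],None,fx=3.4,fy=3.4,interpolation=cv2.INTER_CUBIC))
```

```text
0.098 [ 0.44588646 -0.10627273  0.098     ]
0.105 [ 0.44513934 -0.10621431  0.105     ]
0.112 [ 0.44439222 -0.1061559   0.112     ]
[ 0.48744763 -0.10789923  0.21462913]
```

View pics/w6d.png

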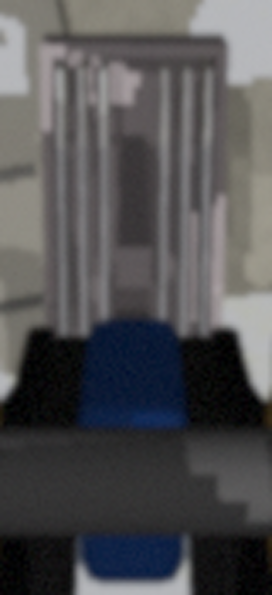

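Call:
jog_arm --increments '[[[0,0,0,0,-0.008,0,1],[0,0,0,0,-0.02,0,1],[0,0,0,0,-0.034,0,1],[0,0,0,0.001,-0.048,0,1],[0,0,0,0.001,-0.059,0,1],[0,0,0,0.001,-0.067,0,1],[0,0,0,0.001,-0.071,0,1],[0,0,0,0.001,-0.073,0,1]]]'

```text
time: 17.85
position: [0.4883, -0.1814, 0.2145]
tool_rot: [0.71, -0.007, 0.014, -0.704]
ft_force: [0.5, -0.0, -2.5]
grip_width: 0.0137
```

Call:
jog_arm --increments '[[[0,0,0,0,0,0,1],[0,0,0,0,0,0,1]]]'

```text
time: 18.05
position: [0.4882, -0.181, 0.2145]
tool_rot: [0.71, -0.007, 0.014, -0.704]
ft_force: [0.0, -0.5, -2.1]
grip_width: 0.0137
```

Run:
```python
from h import *
o,f,m=fmean(3)
print(o["time"],o["position"],jawang(o)[0],o["grip_width"],f,m)
s=camera("side")[:,:,::-1];t=camera("wrist")[:,:,::-1]
cv2.imwrite("pics/i.png",np.hstack([cv2.resize(t[180:330,220:370],(400,400)),cv2.resize(s[90:220,300:430],(400,400),interpolation=cv2.INTER_CUBIC)]))
```

```text
18.15 [ 0.48824244 -0.18085634  0.21452839] 88.32623957932792 0.013816784622775254 [-0.06052351 -0.06204735 -2.23678695] [0.0166644  0.02323785 0.02652099]
```

View pics/i.png

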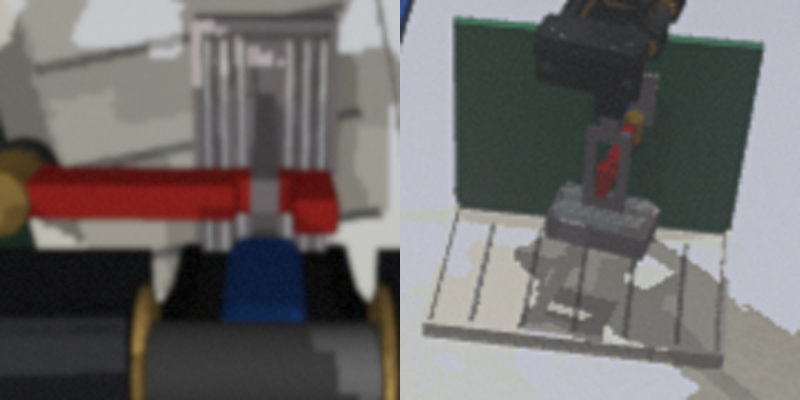

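Call:
jog_arm --increments '[[[0,0,0,0,0,-0.006,1],[0,0,0,0,0,-0.013,1],[0,0,0,0,0,-0.019,1],[0,0,0,0,0,-0.023,1],[0,0,0,0,0,-0.026,1],[0,0,0,0,0,-0.0275,1],[0,0,0,0,0,-0.0275,1],[0,0,0,0,0,-0.0275,1]]]'

```text
time: 19.1
position: [0.4884, -0.1811, 0.1872]
tool_rot: [0.71, -0.007, 0.014, -0.704]
ft_force: [-0.4, -0.3, -2.1]
grip_width: 0.0137
```

Run:
```python
from h import *
o,f,m=fmean(4)
print(o["time"],o["position"],jawang(o)[0],o["grip_width"],f,m)
s=camera("side")[:,:,::-1];t=camera("wrist")[:,:,::-1]
cv2.imwrite("pics/j.png",np.hstack([cv2.resize(t[180:330,220:370],(400,400)),cv2.resize(s[90:220,300:430],(400,400),interpolation=cv2.INTER_CUBIC)]))
```

```text
19.25 [ 0.48846016 -0.18112828  0.18728955] 88.31966859448957 0.013655731166467783 [-0.16985377 -0.32983475 -2.12173331] [0.02201889 0.04895782 0.0166705 ]
```

View pics/j.png

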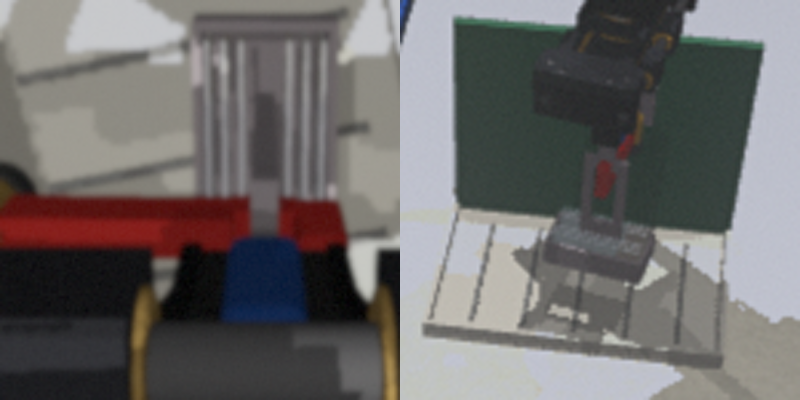

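Call:
jog_arm --increments '[[[0,0,0,0,0,-0.001,1],[0,0,0,0,0,-0.002,1],[0,0,0,0,0,-0.003,1],[0,0,0,0,0,-0.003,1],[0,0,0,0,0,-0.003,1]]]'

```text
time: 19.9
position: [0.4884, -0.1811, 0.1841]
tool_rot: [0.71, -0.007, 0.014, -0.704]
ft_force: [-0.3, 1.5, -2.5]
grip_width: 0.0138
```

Run:
```python
from h import *
o,f,m=fmean(4)
print(o["time"],o["position"],o["grip_width"],f,m)
```

```text
20.05 [ 0.48844559 -0.18109793  0.18424989] 0.01367860968440987 [ 0.12078315  0.47159269 -2.10209782] [ 0.03120905 -0.0015319  -0.00933089]
```

Call:
jog_arm --increments '[[[0,0,0,0,0,-0.0005,1],[0,0,0,0,0,-0.001,1],[0,0,0,0,0,-0.001,1]]]'

```text
time: 20.4
position: [0.4883, -0.181, 0.1832]
tool_rot: [0.71, -0.007, 0.014, -0.704]
ft_force: [-0.1, 0.5, -1.7]
grip_width: 0.0138
```

Call:
jog_arm --increments '[[[0,0,0,0,0,-0.0005,1],[0,0,0,0,0,-0.001,1],[0,0,0,0,0,-0.001,1]]]'

```text
time: 20.7
position: [0.4885, -0.1811, 0.1824]
tool_rot: [0.71, -0.007, 0.014, -0.704]
ft_force: [-0.2, 0.6, -0.0]
grip_width: 0.0141
```

Run:
```python
from h import *
o,f,m=fmean(4)
print(o["time"],o["position"],o["grip_width"],f,m)
```

```text
20.85 [ 0.48845174 -0.18109198  0.18235525] 0.013886239482766582 [-0.49986368  0.40555653 -0.12189965] [ 0.06700447  0.0633767  -0.00959396]
```

Call:
jog_arm --increments '[[[0,0,0,0,0,0,0.6],[0,0,0,0,0,0,0.4],[0,0,0,0,0,0,0.2],[0,0,0,0,0,0,0.2],[0,0,0,0,0,0,0.2]]]'

```text
time: 21.4
position: [0.4885, -0.1811, 0.1823]
tool_rot: [0.71, -0.007, 0.014, -0.704]
ft_force: [-1.0, -0.4, 0.5]
grip_width: 0.0334
```

Run:
```python
from h import *
o,f,m=fmean(3)
print(o["time"],o["position"],o["grip_width"],f,m)
s=camera("side")[:,:,::-1];t=camera("wrist")[:,:,::-1]
cv2.imwrite("pics/k.png",np.hstack([cv2.resize(t[180:330,220:370],(400,400)),cv2.resize(s[90:220,300:430],(400,400),interpolation=cv2.INTER_CUBIC)]))
```

```text
21.5 [ 0.48848041 -0.18110645  0.18234191] 0.03446933440335999 [-0.23985249  0.10440311 -0.0913124 ] [ 0.02751677  0.04317712 -0.01490899]
```

View pics/k.png

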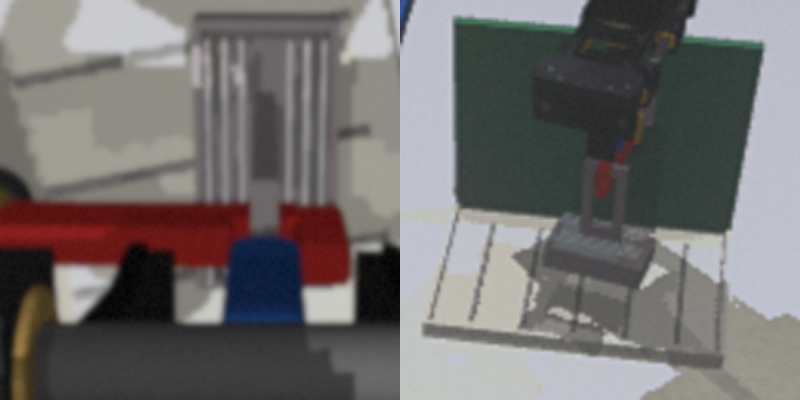

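The rack hangs on its own and the fingers are clear of the grip. I'll withdraw straight up, then away.

Call:
jog_arm --increments '[[[0,0,0,0,0,0.01,0.2],[0,0,0,0,0,0.03,0.2],[0,0,0,0,0,0.06,0.2],[0,0,0,0,0,0.1,0.2],[0,0,0,0,0,0.14,0.2],[0,0,0,-0.02,0.03,0.16,0.2],[0,0,0,-0.03,0.07,0.16,0.2],[0,0,0,-0.04,0.11,0.16,0.2]]]'

```text
time: 22.45
position: [0.4482, -0.0704, 0.3441]
tool_rot: [0.71, -0.006, 0.016, -0.704]
ft_force: [1.0, 1.0, 0.0]
grip_width: 0.0351
```

Call:
jog_arm --increments '[[[0,0,0,-0.01,0.045,0,0.2],[0,0,0,-0.02,0.09,0,0.2],[0,0,0,-0.03,0.135,0,0.2],[0,0,0,-0.04,0.18,0,0.2],[0,0,0,-0.05,0.225,0,0.2],[0,0,0,-0.06,0.27,0,0.2],[0,0,0,-0.07,0.31,0,0.2],[0,0,0,-0.075,0.34,0,0.2]]]'

```text
time: 23.25
position: [0.3719, 0.2718, 0.345]
tool_rot: [0.71, -0.005, 0.015, -0.704]
ft_force: [0.2, -0.6, 0.4]
grip_width: 0.0348
```

Call:
jog_arm --increments '[[[0,0,0,-0.01,0.04,0,0.2],[0,0,0,-0.02,0.08,0,0.2],[0,0,0,-0.03,0.11,0,0.2],[0,0,0,-0.03,0.11,0,0.2],[0,0,0,-0.03,0.11,0,0.2]]]'

```text
time: 23.75
position: [0.3414, 0.3819, 0.3453]
tool_rot: [0.71, -0.004, 0.015, -0.704]
ft_force: [1.2, -1.2, -0.5]
grip_width: 0.035
```

Run:
```python
from h import *
o=get_obs();print(o["time"],o["position"],o["ft_force"])
s=camera("side")[:,:,::-1];t=camera("top")[:,:,::-1];cv2.imwrite("pics/topF.png",t);cv2.imwrite("pics/sideF.png",s)
cv2.imwrite("pics/l.png",np.hstack([cv2.resize(t[180:300,420:540],(400,400),interpolation=cv2.INTER_CUBIC),cv2.resize(s[90:220,300:430],(400,400),interpolation=cv2.INTER_CUBIC)]))
T=C["top"]
for name in("t4","topF"):
    im=cv2.imread(f"pics/{name}.png");h=cv2.cvtColor(im,cv2.COLOR_BGR2HSV);m=cv2.inRange(h,(0,150,90),(10,255,255))|cv2.inRange(h,(172,150,90),(180,255,255))
    y,x=np.nonzero(m[230:255,468:494]);x+=468;y+=230
    P=np.array([plane(T,(u,v),.157)[:2] for u,v in zip(x,y)]).astype(np.float32)
    l=cv2.fitLine(P[P[:,1]>-.24],cv2.DIST_L2,0,.01,.01).ravel();print(name,len(P),np.degrees(np.arctan2(l[1],l[0])),np.degrees(np.arctan2(*(P.mean(0)-H)[::-1])))
```

```text
23.75 [0.34144039 0.38193411 0.34534926] [ 1.17607653 -1.19178634 -0.50632811]
t4 111 88.13854 88.77946454663717
topF 86 89.706985 89.10841178689161
```

View pics/l.png

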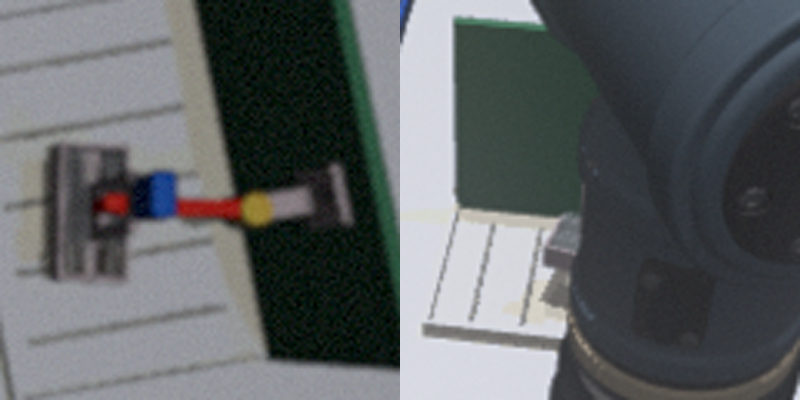

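View pics/topF.png

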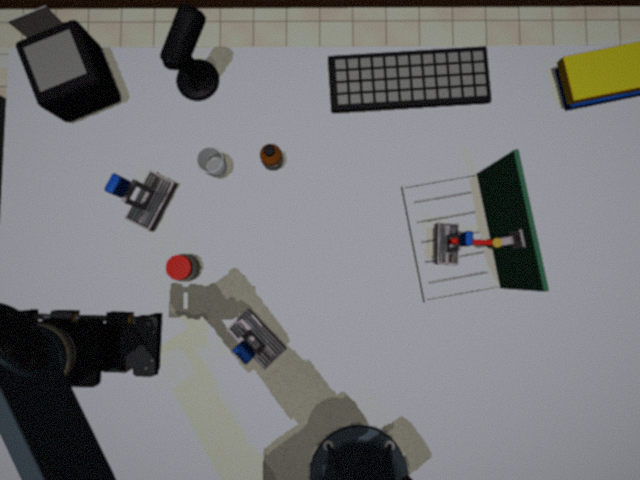

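Call:
jog_arm --increments '[[[0,0,0,-0.025,0.035,0,0.2],[0,0,0,-0.05,0.07,0,0.2],[0,0,0,-0.075,0.105,0,0.2],[0,0,0,-0.1,0.14,0,0.2],[0,0,0,-0.125,0.175,0,0.2],[0,0,0,-0.15,0.21,0,0.2],[0,0,0,-0.15,0.21,0,0.2],[0,0,0,-0.15,0.21,0,0.2]]]'

```text
time: 24.65
position: [0.1925, 0.5903, 0.3451]
tool_rot: [0.71, -0.005, 0.016, -0.704]
ft_force: [-0.7, 0.8, 0.5]
grip_width: 0.0349
```

Run:
```python
from h import *
s=camera("side")[:,:,::-1];cv2.imwrite("pics/sideG.png",s)
cv2.imwrite("pics/n.png",cv2.resize(s[80:220,295:435],(580,580),interpolation=cv2.INTER_CUBIC))
```

```text
(no output)
```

View pics/n.png

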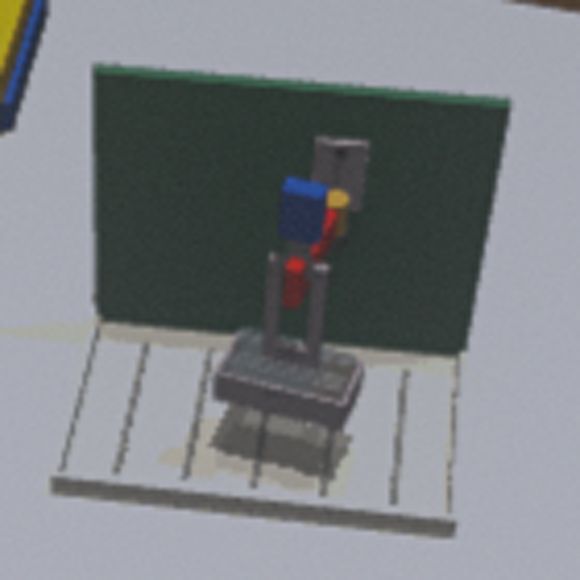

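The side view shows the rack hanging level, with the lip through its window at about (293,280) in the crop and the basket clear of the tray. The hook is still out and the robot is well away. Handing in.

```bash
python3 -c "
from rig import *
print(hand_in())"
```

```text
the job is handed in; nothing more can be done
None
```

I swung the hook out to its end stop, hung the smallest rack in its saddle by the window, let go, and handed in at about 25 s. No verdict is reported.

- **Hook:** I pushed near the tip with closed fingers. The resistance held at about 2 N, then climbed to 5–6 N over less than 1 mm. That marks the stop, at about 1.36 rad from stand +x. The highest single reading was 6.0 N.
- **Rack:** I lowered it until the reading on the wrist went from −2.1 N to about −0.1 N, so the hook carried its weight. Then I opened the fingers, lifted clear and moved away.
- **Last checks:** The pictures show the rack hanging level with the lip through its window, and the basket clear of the tray. The bottle, jar and beaker look unmoved in the top view.
- **Disagreement:** A line fitted to the hook in the top view gave 88.1° before hanging and 89.7° after; measured from the hinge it was 88.8° and 89.1°. The rack partly hides the hook in the later picture, so I put this down to measuring noise. The final hook angle is only known to within about 1.5°.

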